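# Vent and pin a stone carver's air foot valve

## Task

Make the air foot valve safe to pack away: press its treadle down until it comes up against its stop, firmly but without forcing it, and hold it there for a good second to vent the valve, then let it spring right back up. Then slide the bent steel lock pin through both side plates and the treadle between them, until its point stands clear out of the far side, and let go of it. Leave the chisels, mallet, brush, bottle, carving hammer and stone offcut where they are.

Things in the scene. Friction and masses are not known exactly. Their poses are not given: they have to be found in the camera images.
- foot_valve: Foot valve for an air-driven carving hammer: grey steel frame 262 x 100 mm; heavy, does not move. Origin on the bench under the lock-pin holes; +x to the heel (hinge end), -x to the toe, z up. Two upright side plates, 6 mm thick, outer faces at y = +-43 mm, from x = -34 to +124 mm, top edge at z = 84 mm; the treadle lies between them and rises out towards the toe.
- hinge (a point): Middle of the treadle's hinge, in the valve's frame at x = +100, y = 0, z = 46 mm. The treadle is a dark steel channel 68 mm wide; at rest it slopes up 14 degrees to the toe at x = -135 mm, z = 113 mm, its widest reach. Its flanges, 5 mm thick, hang just inside the side plates and carry the lock-pin holes too.
- treadle (a joint): Hinge of the treadle: 0 right up (rest), grows as the toe is pressed down; a spring brings it back. At treadle_toe it takes about 5 N to start and 9 to 13 N just before the stop, which is met between 0.14 and 0.21 rad (30 to 44 mm at the toe); there the force rises steeply. More than 40 N from the fingers is forcing it.
- treadle_toe (a point): Point on top of the ribbed rubber pad of the treadle, on its centre line, 26 mm from the toe's edge and straight above the stop screw; the place to press. Moves with the treadle (arc of 216 mm about the hinge, so the pad also creeps about 6 mm towards the toe as it goes down).
- stop_nut: Lock nut (21 mm wide, 8 mm tall) of the treadle's stop screw, low on the frame at x = -110 mm, right under the toe. Origin under the nut, 16 mm above the bench. It carries the stop screw, whose 18 mm head meets the underside of the treadle; the head's height was set by hand, 40 to 50 mm above this origin, different each time and not given.
- hole_left (a point): Centre of the lock-pin hole on the outer face of the left (+y) side plate: x = 0, y = 43, z = 52 mm in the valve's frame. One straight 14 mm cross hole along y runs through side plate, both treadle flanges and the other side plate; the four are in line only while the treadle is right up.
- hole_right (a point): Centre of the lock-pin hole on the outer face of the right (-y) side plate. The pin may go in from either side.
- lock_pin: Loose lock pin, an L bent from plain 12 mm round steel bar, about 0.19 kg, lying flat on the bench: shank 150 mm from its rounded point to the bend, handle 60 mm at right angles. Origin under the middle of the shank (axis 6 mm above); +x towards the point, the handle points to +y at x = -75 mm. The other long steel tools are straight.
- pin_point (a point): End of the lock pin's rounded point, on the shank's axis.
- pin_bend (a point): Centre of the bar at the bend, on the shank's axis, 150 mm from the point; the handle starts here.
- flat_chisel: Bystander: straight steel chisel 190 mm long with a flat 28 mm blade, 14 mm thick; lies to one side of the valve, the lock pin to the other. Origin under its middle, x along it.
- point_chisel: Bystander: straight round steel point chisel, 200 mm long, 14 mm thick. Origin under its middle, x along it.
- offcut: Bystander: grey stone offcut 85 x 65 x 42 mm. Origin under its centre.
- mallet: Bystander: round wooden mallet standing on its head, 94 mm wide, 245 mm tall. Origin under its centre.
- dust_brush: Bystander: wooden bench brush 220 x 30 mm, 40 mm tall. Origin under its middle, x along it.
- water: Bystander: clear bottle 64 mm wide, 200 mm tall. Origin under its centre.
- air_hammer: Bystander: aluminium pneumatic carving hammer, 190 mm long, 40 mm thick, lying. Origin under its middle, x along it.

How it is judged:
By the outcome, as a careful person would: the job done as asked, in the order asked, and still so for the second after the job is handed in, with the robot touching nothing.
It also fails if it takes over 64 s, if anything falls off the work surface, if the arm or the gripper's body presses on something with over 40 N, if the wrist force passes 120 N, or if a joint passes its speed limit or range.

## Robot

A 6-joint arm with a two-finger parallel gripper is mounted at the origin on the work surface. World frame = base frame: x ahead of the robot, y to its left, z up, the work surface at z = 0. Lengths are in m, angles in rad, forces in N, time in s.
With the tool pointing down it reaches from about 0.375 to 0.925 m from the base axis. Payload 5.7 kg.
Tool frame: the origin (TCP) lies at the centre of the arm's flange, where the gripper is bolted on; the fingertips stand 182 mm ahead of it and the grasp point (between the pads) lies 163 mm ahead of it; z points along the fingers, y is the line along which they close (so a half turn about z gives the same grasp; the last joint's range is limited). The gripper opens to 88 mm and grips with 3 to 60 N. Pads are 20 mm wide; open, the fingers measure 115 mm over their backs; the gripper's body (75 mm by 178 mm) begins 61 mm behind the grasp point.
Start: joints at [1.158, 0.359, 1.51, -0, 1.272, -0.115], TCP at [0.176, 0.574, 0.405] pointing down, gripper open.
Joint ranges: [-2.97, 2.97], [-1.01, 2.36], [0.21, 2.38], [-0.96, 4.11], [0.2, 2.71], [-2.98, 2.98]. Speed limits (rad/s): [2.39, 2.39, 3.14, 3.14, 3.14, 3.14].

## Interface

Orientations are given as a rotation vector (axis times angle).
In Python, from rig import status, cams, ticket gives the robot as it stands.
- The arm moves only by the shell command python3 -m handwheel 'ROWS' [FORCE]. ROWS is JSON, a list that holds one entry, the list of rows, each a list of 7 numbers: the shift along the tool's x, y, z in m, then the turn, a rotation vector about the tool's x, y, z in degrees, then the closure, from 0 (fully open) to 1 (shut). In form: [[[tx, ty, tz, ax, ay, az, gripper], ...]]. A call has 1 to 20 rows; each row shifts and turns the commanded pose from where the row before left it, along the tool's axes as they then stand; what a row does not reach is not made up. A row lasts 1/12 s, in which the tool goes at most 41.7 mm and 7.16 degrees, less where a joint would pass 70% of its speed; a pose out of reach is approached as far as the arm can. A call is refused whole if a number of a shift passes 0.0417 or a number of a turn 7.16, either way. A call with a gripper value outside its range is refused whole. The fingers move at their own pace and stop on an object; FORCE is the grip in N (left out, the last holds). Time passes only in rows, so rows that do not move let the fingers close. It gives the time, the measured TCP pose, the force, the opening and the grip force at its end, in the units of the state.
- status.get_state(): the state, without advancing time (a new reading comes with each control period).
- cams.grab_frame(name): name is "scene" or "top"; returns a dict with "frame" (480x640x3 uint8, red, green, blue), "range_z" (480x640 float32, m along the optical axis (not along the pixel's ray), 0 where there is no reading), "fx", "fy", "cx", "cy" (pixels), "k1" (the pictures are not rectified: a ray, as slopes to the right and down, at radius r is drawn at 1 + k1 r^2 times it, then the intrinsics apply), "origin" and "rotation" of the camera in the world. Camera axes: x right, y up, looking along -z (the intrinsics and any distortion apply to the point x, -y, -z); pixel columns grow to the right and rows downward; lengths in m; the calibration is good to about 2 mm. A picture is of the moment at which its call begins.
- ticket.close_job(): hands the job in; it is judged then, once.
The state is a dict: "t": time; "joints": joint angles; "qvel": joint speeds; "tau": joint torques, N m; "tcp_pos": TCP position; "ee_rot": TCP orientation; "ft_force": force on the tool from outside, world axes, zero at the start; "ft_torque": the same for the moment, N m; "opening": opening from 0.0 (shut) to 1.0 (fully open); "finger_force": force on a finger pad.
Only numpy, scipy, OpenCV 4.12 (cv2) and the standard library are available. Lean on these libraries where they do the work, as an engineer would, in place of code of your own. Each camera call takes 0.05 s, during which the arm holds its last target. There are 200 camera calls.

## Working session

There is one attempt and no reset: what is moved stays moved. The work goes in short steps, Python scripts to look and compute and a shell command to move; the robot and the scene stay as the last step left them, time stands still between calls to the robot, and variables do not carry over. Pictures are saved under pics/ and viewed, at most 10 in all, crops included, and the job is handed in when it is done.

```bash
mkdir -p pics; ls; cat > h.py <<'E'
import numpy as np, cv2, pickle
from scipy.spatial.transform import Rotation as R
def grab(n,tag):
    from rig import cams
    d=cams.grab_frame(n); pickle.dump(d,open(f'pics/{tag}.pkl','wb'))
    cv2.imwrite(f'pics/{tag}.png',d['frame'][:,:,::-1]); return d
def load(tag): return pickle.load(open(f'pics/{tag}.pkl','rb'))
def ray(d,u,v):
    K=np.array([[d['fx'],0,d['cx']],[0,d['fy'],d['cy']],[0,0,1.]])
    p=cv2.undistortPoints(np.array([[[u,v]]],float),K,np.array([d['k1'],0,0,0.]))[0,0]
    return np.array([p[0],-p[1],-1.])
def rot(d):
    r=np.array(d['rotation'],float); return r if r.shape==(3,3) else R.from_rotvec(r).as_matrix()
def atz(d,u,v,z):
    w=rot(d)@ray(d,u,v); o=np.array(d['origin']); return o+w*(z-o[2])/w[2]
def pix(d,u,v):
    return np.array(d['origin'])+rot(d)@(ray(d,u,v)*d['range_z'][int(round(v)),int(round(u))])
def proj(d,P):
    c=rot(d).T@(np.array(P)-d['origin']); x,y=c[0]/-c[2],-c[1]/-c[2]; s=1+d['k1']*(x*x+y*y)
    return d['cx']+d['fx']*x*s, d['cy']+d['fy']*y*s
E
python3 - <<'E'
from h import *
from rig import status
print(status.get_state())
for n in('top','scene'):
    d=grab(n,n+'0'); print(n,d['fx'],d['cx'],d['cy'],d['k1'],d['origin'],d['rotation'])
E
```

```text
pics
{'t': 0.0, 'joints': array([ 1.15794986e+00,  3.59497498e-01,  1.51139859e+00, -3.26670478e-05,
        1.27246679e+00, -1.15121635e-01]), 'qvel': array([-0.00040978,  0.00088177,  0.00215377,  0.00086607,  0.00041134,
       -0.0010354 ]), 'tau': array([ 3.87916793e-03, -5.15369833e+01, -2.70730734e+01,  6.81748870e-02,
        3.50031245e-02, -1.23849127e-04]), 'tcp_pos': array([0.17589523, 0.57328079, 0.40382663]), 'ee_rot': array([-4.65860576e-01, -3.10642212e+00,  2.69675983e-03]), 'ft_force': array([-0.74183227, -0.58176206,  0.41027081]), 'ft_torque': array([ 0.02627972,  0.01492917, -0.03075815]), 'finger_force': 0.0, 'opening': 1.0044724649239403}
top 517.3446958178038 324.56318123367106 239.63563628364417 0.01788385500134169 [0.35715737 0.03008755 1.25300985] [ 0.12849889 -0.11802129 -1.56465678]
scene 609.6651945862034 327.8560469255376 233.0105674499642 -0.1898009389449229 [1.12408006 0.61133865 1.02124023] [0.3681275  0.87196895 2.24258919]
```

View pics/top0.png

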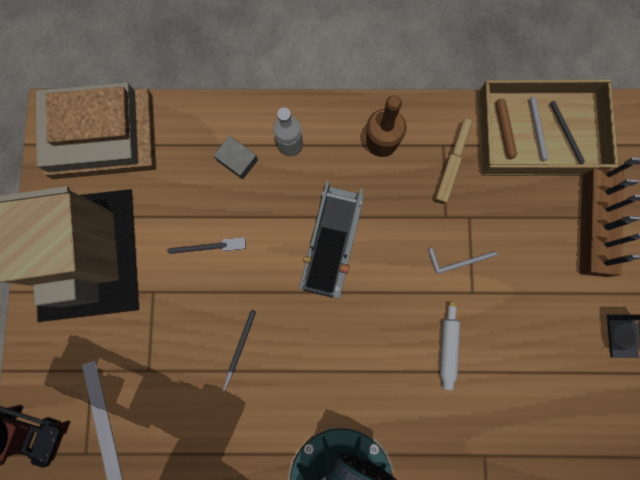

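View pics/scene0.png

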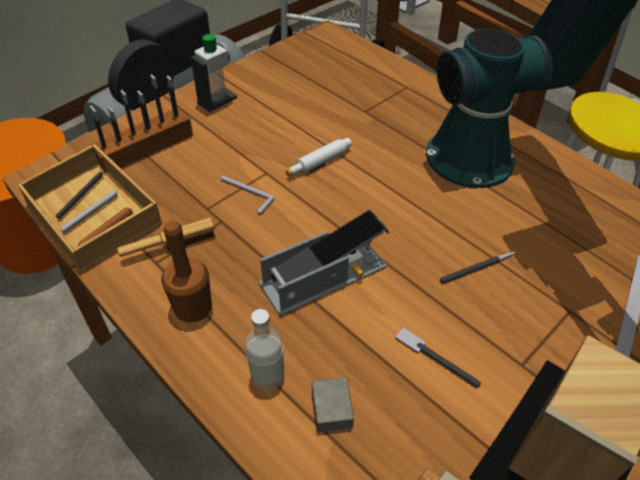

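The top view shows the valve from its toe at (320,290) to its heel at (345,190). The pin has its bend at (437,270), its point at (495,254) and its handle end at (431,250). I'll enlarge both.

```bash
python3 - <<'E'
from h import *
a=load('top0')['frame'][:,:,::-1]; s=load('scene0')['frame'][:,:,::-1]
A=cv2.resize(a[175:305,290:375],None,fx=4.6,fy=4.6,interpolation=cv2.INTER_CUBIC)
B=cv2.resize(a[235:285,420:505],None,fx=4.6,fy=4.6,interpolation=cv2.INTER_CUBIC)
im=np.zeros((600,790,3),np.uint8); im[:A.shape[0],:A.shape[1]]=A; im[:B.shape[0],395:395+B.shape[1]]=B
im=cv2.convertScaleAbs(im,alpha=1.6)
cv2.imwrite('pics/c1.png',im)
C=cv2.resize(s[200:320,245:395],None,fx=5,fy=5,interpolation=cv2.INTER_CUBIC)
cv2.imwrite('pics/c2.png',cv2.convertScaleAbs(C,alpha=1.5))
E
```

```text
(no output)
```

View pics/c1.png

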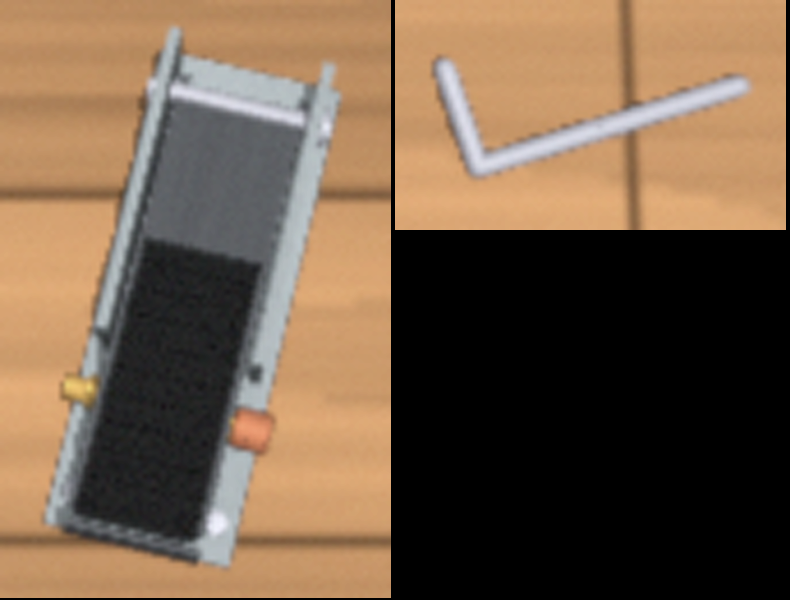

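View pics/c2.png

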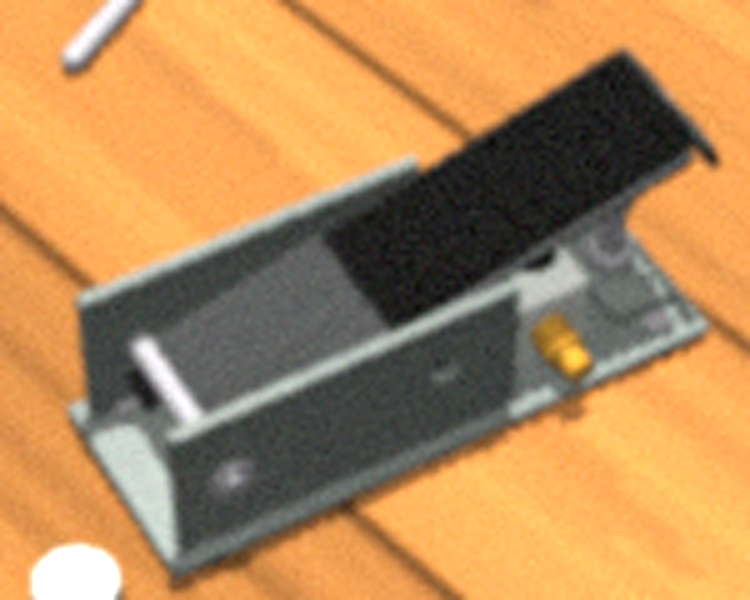

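Crop 1, in crop pixels:
- Plate tops at the heel: (174,28) and (328,65).
- Plate toe ends: near (100,332) and (255,372).
- Pin: bend (478,165), point (747,85), handle end (440,63).

Crop 2, in crop pixels:
- Near plate: top corners (175,437) and (520,290).
- Far plate: top corners (80,300) and (413,160).
- Left hole: (445,372).
- Toe corners: (625,52) and (695,150).

Next I'll fit the poses.

```bash
cat > fit.py <<'E'
from h import *
from scipy.optimize import least_squares
t,s=load('top0'),load('scene0')
T=lambda X,Y:(290+(X+.5)/4.6-.5,175+(Y+.5)/4.6-.5)
P=lambda X,Y:(420+(X-395+.5)/4.6-.5,235+(Y+.5)/4.6-.5)
S=lambda X,Y:(245+(X+.5)/5-.5,200+(Y+.5)/5-.5)
V=[(t,T(174,28),(124,40,84)),(t,T(328,65),(124,-40,84)),(t,T(100,332),(-34,40,84)),(t,T(257,368),(-34,-40,84)),
(s,S(175,437),(124,43,84)),(s,S(520,290),(-34,43,84)),(s,S(80,300),(124,-43,84)),(s,S(413,160),(-34,-43,84)),(s,S(445,372),(0,43,52)),
(s,S(625,52),(-135,-34,113)),(s,S(695,150),(-135,34,113))]
N=[(t,P(478,165),(-75,0,6)),(t,P(749,84),(75,0,6)),(t,P(439,60),(-75,60,6)),(s,(222,179),(75,0,6)),(s,(272,196),(-75,0,6)),(s,(262,212),(-75,60,6))]
def W(p,o): 
    c,n=np.cos(p[2]),np.sin(p[2]); o=np.array(o)/1e3
    return np.array([p[0]+c*o[0]-n*o[1],p[1]+n*o[0]+c*o[1],o[2]])
def fit(L,p0):
    f=lambda p:np.concatenate([np.subtract(proj(d,W(p,o)),q) for d,q,o in L])
    r=least_squares(f,p0,loss='soft_l1'); print(r.x,np.degrees(r.x[2])); print(r.fun.reshape(-1,2).round(1).tolist()); return r.x
if __name__=='__main__':
    v=fit(V,[.5,0,-.25]); n=fit(N,[.5,-.3,-1.3])
    for k in[(0,43,52),(0,-43,52),(100,0,46)]:print(k,W(v,k))
    print('pin',W(n,(75,0,6)),W(n,(-75,0,6)))
    # depth checks
    for z in (t,):
        for o in [(-109,0,109),(-60,0,100),(40,0,65)]:
            u=proj(z,W(v,o)); print(o,W(v,o),pix(z,*u))
E
python3 fit.py
```

```text
[ 0.55235134  0.02236346 -0.23780284] -13.62509880542452
[[-0.0, -0.4], [-0.1, -0.6], [-0.4, -1.3], [-0.5, -0.9], [-0.4, 1.1], [0.1, -0.3], [-1.0, -0.9], [0.0, -1.3], [0.3, -0.2], [1.1, -3.6], [5.1, -2.9]]
[ 0.50036459 -0.30498668 -1.25638615] -71.98562398792058
[[-0.2, 1.1], [-0.6, -0.2], [-0.1, 0.5], [-0.8, -2.3], [0.3, 0.6], [-3.1, 0.2]]
(0, 43, 52) [0.56248076 0.06415335 0.052     ]
(0, -43, 52) [ 0.54222192 -0.01942643  0.052     ]
(100, 0, 46) [ 0.64953713 -0.00119333  0.046     ]
pin [ 0.52355876 -0.37631011  0.006     ] [ 0.47717042 -0.23366326  0.006     ]
(-109, 0, 109) [0.44641883 0.04804036 0.109     ] [0.44627941 0.04801232 0.11078681]
(-60, 0, 100) [0.49403987 0.03649753 0.1       ] [0.49429741 0.03650959 0.09783066]
(40, 0, 65) [0.59122566 0.01294075 0.065     ] [0.58992957 0.01303569 0.07157828]
```

```bash
cat > go.py <<'E'
import sys; from h import *
from rig import status
# args: x y z(TCP) yaw of tool-y in deg [extra tilt]; prints shift (tool axes) and turn
a=list(map(float,sys.argv[1:5])); s=status.get_state()
M=R.from_rotvec(s['ee_rot']).as_matrix()
c,n=np.cos(np.radians(a[3])),np.sin(np.radians(a[3]))
G=np.array([[-n,c,0],[c,n,0],[0,0,-1.]]).T
G=np.column_stack([[-n,c,0],[c,n,0],[0,0,-1]]); 
if np.linalg.det(G)<0: G[:,0]*=-1
d=np.array(a[:3])-s['tcp_pos']
print('t',s['t'],'tcp',s['tcp_pos'].round(4),'yaw',np.degrees(np.arctan2(M[1,1],M[0,1])).round(2),'joints',s['joints'].round(2))
print('shift now-axes mm',(M.T@d*1e3).round(1),'shift goal-axes mm',(G.T@d*1e3).round(1),'turn deg',np.degrees(R.from_matrix(M.T@G).as_rotvec()).round(2))
print('F',s['ft_force'].round(2),'open',s['opening'],'ff',s['finger_force'])
E
python3 -m handwheel '[[[0,0,0,0,0,7.16,1],[0,0,0,0,0,7.16,1],[0,0,0,0,0,7.16,1],[0,0,0,0,0,7.16,1],[0,0,0,0,0,7.16,1],[0,0,0,0,0,7.16,1],[0,0,0,0,0,7.16,1],[0,0,0,0,0,7.16,1],[0,0,0,0,0,7.16,1],[0,0,0,0,0,7.16,1],[0,0,0,0,0,7.16,1],[0,0,0,0,0,7.16,1],[0,0,0,0,0,0,1]]]' 40
python3 go.py 0.446 0.048 0.322 -13.6
```

```text
t: 1.18
tcp_pos: [0.176, 0.5734, 0.4042]
ee_rot: [2.462, 1.95, -0.001]
ft_force: [0.1, 1.2, 0.3]
opening: 0.056
finger_force: 0.0
t 1.1833 tcp [0.176  0.5734 0.4042] yaw -13.24 joints [1.16 0.36 1.51 0.   1.27 1.39]
shift now-axes mm [-449.5  383.2   82.6] shift goal-axes mm [-447.2  386.    82.2] turn deg [-0.01  0.06  0.36]
F [0.1  1.24 0.29] open 0.05599437315655716 ff 0.0
```

```bash
python3 -m handwheel '[[[-0.028,0.024,0.005,0,0,0.36,1],[-0.028,0.024,0.005,0,0,0,1],[-0.028,0.024,0.005,0,0,0,1],[-0.028,0.024,0.005,0,0,0,1],[-0.028,0.024,0.005,0,0,0,1],[-0.028,0.024,0.005,0,0,0,1],[-0.028,0.024,0.005,0,0,0,1],[-0.028,0.024,0.005,0,0,0,1],[-0.028,0.024,0.005,0,0,0,1],[-0.028,0.024,0.005,0,0,0,1],[-0.028,0.024,0.005,0,0,0,1],[-0.028,0.024,0.005,0,0,0,1],[-0.028,0.024,0.005,0,0,0,1],[-0.028,0.024,0.005,0,0,0,1],[-0.028,0.024,0.005,0,0,0,1],[-0.028,0.024,0.005,0,0,0,1],[0,0,0,0,0,0,1],[0,0,0,0,0,0,1]]]'
python3 go.py 0.446 0.048 0.302 -13.6
```

```text
t: 2.68
tcp_pos: [0.4471, 0.0476, 0.3243]
ee_rot: [-2.465, -1.947, 0.001]
ft_force: [-0.4, 0.5, -0.6]
opening: 0.002
finger_force: 0.0
t 2.6833 tcp [0.4471 0.0476 0.3243] yaw -13.39 joints [-0.05  0.24  1.92 -0.    0.98  0.19]
shift now-axes mm [ 0.1 -1.2 22.3] shift goal-axes mm [ 0.1 -1.2 22.3] turn deg [-0.04  0.01  0.21]
F [-0.4   0.53 -0.65] open 0.0024531048253976693 ff 0.0
```

```bash
python3 -m handwheel '[[[0,-0.001,0.012,0,0,0,1],[0,0,0.010,0,0,0,1],[0,0,0.008,0,0,0,1],[0,-0.001,0.004,0,0,0,1],[0,-0.001,0.004,0,0,0,1],[0,-0.001,0.004,0,0,0,1],[0,0,0,0,0,0,1],[0,0,0,0,0,0,1]]]'
python3 -m handwheel '[[[0,-0.001,0.004,0,0,0,1],[0,-0.001,0.004,0,0,0,1],[0,0,0,0,0,0,1]]]'
python3 -m handwheel '[[[0,-0.001,0.004,0,0,0,1],[0,0,0.002,0,0,0,1],[0,0,0,0,0,0,1]]]'
```

```text
t: 3.35
tcp_pos: [0.4418, 0.051, 0.2829]
ee_rot: [-2.462, -1.95, 0.001]
ft_force: [-1.4, 0.4, 6.9]
opening: 0.005
finger_force: 3.1
t: 3.6
tcp_pos: [0.4402, 0.0514, 0.2749]
ee_rot: [-2.462, -1.95, -0.0]
ft_force: [-1.9, 1.5, 7.6]
opening: 0.004
finger_force: 3.6
t: 3.85
tcp_pos: [0.4393, 0.0516, 0.2691]
ee_rot: [-2.462, -1.95, -0.0]
ft_force: [-1.1, 1.6, 8.7]
opening: 0.003
finger_force: 4.0
```

```bash
python3 -m handwheel '[[[0,0,0.003,0,0,0,1],[0,0,0.002,0,0,0,1],[0,0,0,0,0,0,1]]]'
python3 -m handwheel '[[[0,0,0.0015,0,0,0,1],[0,0,0.001,0,0,0,1],[0,0,0,0,0,0,1]]]'
python3 -m handwheel '[[[0,0,0.001,0,0,0,1],[0,0,0.001,0,0,0,1],[0,0,0,0,0,0,1]]]'
```

```text
t: 4.1
tcp_pos: [0.4388, 0.0518, 0.264]
ee_rot: [-2.462, -1.95, 0.001]
ft_force: [-3.9, 2.5, 9.3]
opening: 0.006
finger_force: 4.4
t: 4.35
tcp_pos: [0.4385, 0.0518, 0.2616]
ee_rot: [-2.461, -1.949, 0.002]
ft_force: [-3.7, 1.7, 9.5]
opening: 0.007
finger_force: 4.6
t: 4.6
tcp_pos: [0.4383, 0.0518, 0.2595]
ee_rot: [-2.461, -1.949, 0.002]
ft_force: [-4.7, 2.5, 9.6]
opening: 0.003
finger_force: 4.7
```

```bash
python3 -m handwheel '[[[0,0,0.001,0,0,0,1],[0,0,0.001,0,0,0,1],[0,0,0,0,0,0,1]]]'
python3 -m handwheel '[[[0,0,0.001,0,0,0,1],[0,0,0,0,0,0,1]]]'
python3 -m handwheel '[[[0,0,0.001,0,0,0,1],[0,0,0,0,0,0,1]]]'
```

```text
t: 4.85
tcp_pos: [0.4382, 0.0519, 0.2575]
ee_rot: [-2.461, -1.949, 0.003]
ft_force: [-3.4, 2.7, 10.6]
opening: 0.007
finger_force: 4.9
t: 5.02
tcp_pos: [0.4381, 0.0519, 0.2565]
ee_rot: [-2.461, -1.949, 0.003]
ft_force: [-4.3, 1.6, 10.1]
opening: 0.005
finger_force: 4.9
t: 5.18
tcp_pos: [0.438, 0.0519, 0.2555]
ee_rot: [-2.461, -1.948, 0.003]
ft_force: [-4.8, 2.9, 10.2]
opening: 0.004
finger_force: 5.0
```

```bash
python3 -m handwheel '[[[0,0,0.001,0,0,0,1],[0,0,0,0,0,0,1]]]'
python3 -m handwheel '[[[0,0,0.001,0,0,0,1],[0,0,0,0,0,0,1]]]'
python3 -m handwheel '[[[0,0,0.001,0,0,0,1],[0,0,0,0,0,0,1]]]'
```

```text
t: 5.35
tcp_pos: [0.4379, 0.052, 0.2545]
ee_rot: [-2.46, -1.948, 0.003]
ft_force: [-5.4, 3.6, 10.5]
opening: 0.003
finger_force: 5.1
t: 5.52
tcp_pos: [0.4378, 0.052, 0.2534]
ee_rot: [-2.46, -1.948, 0.004]
ft_force: [-5.1, 2.8, 10.5]
opening: 0.004
finger_force: 5.1
t: 5.68
tcp_pos: [0.4377, 0.052, 0.2524]
ee_rot: [-2.46, -1.948, 0.004]
ft_force: [-4.8, 3.6, 11.4]
opening: 0.005
finger_force: 5.2
```

```bash
python3 -m handwheel '[[[0,0,0.0005,0,0,0,1],[0,0,0,0,0,0,1]]]'
```

```text
t: 5.85
tcp_pos: [0.4377, 0.052, 0.2521]
ee_rot: [-2.46, -1.948, 0.004]
ft_force: [-5.5, 3.5, 11.6]
opening: 0.005
finger_force: 6.2
```

```bash
python3 -m handwheel '[[[0,0,0.0005,0,0,0,1],[0,0,0,0,0,0,1]]]'
```

```text
t: 6.02
tcp_pos: [0.4377, 0.052, 0.2519]
ee_rot: [-2.46, -1.948, 0.004]
ft_force: [-7.9, 3.6, 17.9]
opening: 0.006
finger_force: 8.5
```

```bash
python3 -m handwheel '[[[0,0,0.0005,0,0,0,1],[0,0,0,0,0,0,1]]]'
```

```text
t: 6.18
tcp_pos: [0.4377, 0.052, 0.2517]
ee_rot: [-2.46, -1.948, 0.004]
ft_force: [-8.4, 4.3, 23.1]
opening: 0.005
finger_force: 11.0
```

```bash
python3 -m handwheel '[[[0,0,0.0002,0,0,0,1],[0,0,0,0,0,0,1],[0,0,0,0,0,0,1],[0,0,0,0,0,0,1],[0,0,0,0,0,0,1],[0,0,0,0,0,0,1],[0,0,0,0,0,0,1],[0,0,0,0,0,0,1],[0,0,0,0,0,0,1],[0,0,0,0,0,0,1],[0,0,0,0,0,0,1],[0,0,0,0,0,0,1],[0,0,0,0,0,0,1],[0,0,0,0,0,0,1],[0,0,0,0,0,0,1],[0,0,0,0,0,0,1],[0,0,0,0,0,0,1],[0,0,0,0,0,0,1]]]'
python3 -m handwheel '[[[0,0.0002,-0.002,0,0,0,1],[0,0.0003,-0.004,0,0,0,1],[0,0.0005,-0.006,0,0,0,1],[0,0.0008,-0.006,0,0,0,1],[0,0.001,-0.006,0,0,0,1],[0,0.001,-0.006,0,0,0,1],[0,0.0015,-0.006,0,0,0,1],[0,0.0015,-0.006,0,0,0,1],[0,0.001,-0.006,0,0,0,1],[0,0,-0.02,0,0,0,1],[0,0,-0.03,0,0,0,1],[0,0,-0.03,0,0,0,1],[0,0,0,0,0,0,1]]]'
python3 - <<'E'
from fit import *
# grasp pt 22mm from bend
import io,contextlib
with contextlib.redirect_stdout(io.StringIO()): n=fit(N,[.5,-.3,-1.3])
print(W(n,(-53,0,6)))
E
python3 go.py 0.484 -0.255 0.3 -162
```

```text
t: 7.68
tcp_pos: [0.4377, 0.052, 0.2517]
ee_rot: [-2.46, -1.948, 0.004]
ft_force: [-8.5, 3.1, 24.3]
opening: 0.004
finger_force: 11.9
t: 8.77
tcp_pos: [0.4491, 0.0493, 0.3834]
ee_rot: [2.459, 1.946, 0.011]
ft_force: [0.2, 0.4, 0.5]
opening: 0.006
finger_force: 0.0
[ 0.48397404 -0.2545848   0.006     ]
t 8.7667 tcp [0.4491 0.0493 0.3834] yaw -13.27 joints [-0.04  0.17  1.85 -0.    1.12  0.19]
shift now-axes mm [-288.3  103.1   83.9] shift goal-axes mm [300.2  60.9  83.4] turn deg [ 6.0000e-02 -6.9000e-01  1.4873e+02]
F [0.24 0.41 0.54] open 0.006111063908088136 ff 0.0
```

```bash
python3 -m handwheel '[[[-0.0288,0.0103,0,0,-0.69,0,1],[-0.0288,0.0103,0,0,0,0,1],[-0.0288,0.0103,0,0,0,0,1],[-0.0288,0.0103,0,0,0,0,1],[-0.0288,0.0103,0,0,0,0,1],[-0.0288,0.0103,0,0,0,0,1],[-0.0288,0.0103,0.004,0,0,0,1],[-0.0288,0.0103,0.01,0,0,0,1],[-0.0288,0.0103,0.02,0,0,0,1],[-0.0288,0.0103,0.02,0,0,0,1]]]'
python3 -m handwheel '[[[0,0,0,0,0,7.15,0.5],[0,0,0,0,0,7.15,0.5],[0,0,0,0,0,7.15,0.5],[0,0,0,0,0,7.15,0.5],[0,0,0,0,0,7.15,0.5],[0,0,0,0,0,7.15,0.5],[0,0,0,0,0,7.15,0.5],[0,0,0,0,0,7.15,0.5],[0,0,0,0,0,7.15,0.5],[0,0,0,0,0,7.15,0.5],[0,0,0,0,0,7.15,0.5],[0,0,0,0,0,7.15,0.5],[0,0,0,0,0,7.15,0.5],[0,0,0,0,0,7.15,0.5],[0,0,0,0,0,7.15,0.5],[0,0,0,0,0,7.15,0.5],[0,0,0,0,0,7.15,0.5],[0,0,0,0,0,7.15,0.5],[0,0,0,0,0,5.5,0.5],[0,0,0,0,0,5.5,0.5]]]'
python3 -m handwheel '[[[0,0,0,0,0,7.15,0.5],[0,0,0,0,0,2,0.5],[0,0,0,0,0,0,0.5]]]'
python3 - <<'E'
from h import *
d=grab('top','top1'); grab('scene','scene1')
a=d['frame'][:,:,::-1]; A=cv2.resize(a[175:305,290:375],None,fx=4.6,fy=4.6,interpolation=cv2.INTER_CUBIC)
B=cv2.resize(a[215:300,400:510],None,fx=3.6,fy=3.6,interpolation=cv2.INTER_CUBIC)
im=np.zeros((600,790,3),np.uint8); im[:A.shape[0],:A.shape[1]]=A; im[:B.shape[0],394:394+B.shape[1]]=B
cv2.imwrite('pics/c3.png',cv2.convertScaleAbs(im,alpha=1.6))
E
python3 go.py 0.483 -0.258 0.21 -162
```

```text
t: 9.6
tcp_pos: [0.4812, -0.257, 0.3273]
ee_rot: [2.456, 1.944, -0.014]
ft_force: [0.5, -0.0, -0.4]
opening: 0.006
finger_force: 0.0
t: 11.27
tcp_pos: [0.4809, -0.2551, 0.3271]
ee_rot: [2.665, -1.642, 0.005]
ft_force: [-0.3, -0.2, 0.2]
opening: 0.501
finger_force: 0.0
t: 11.52
tcp_pos: [0.4809, -0.2552, 0.3272]
ee_rot: [2.529, -1.845, 0.006]
ft_force: [0.6, -0.1, 0.4]
opening: 0.499
finger_force: 0.0
t 11.6167 tcp [ 0.4809 -0.2553  0.3273] yaw -162.06 joints [-0.61  0.36  1.72 -0.01  1.05  2.22]
shift now-axes mm [  2.1  -2.  117.3] shift goal-axes mm [  3.2  -1.2 117.3] turn deg [ 0.38 -0.57 -0.06]
F [0.21 0.28 0.69] open 0.496835749353629 ff 0.0
```

View pics/c3.png

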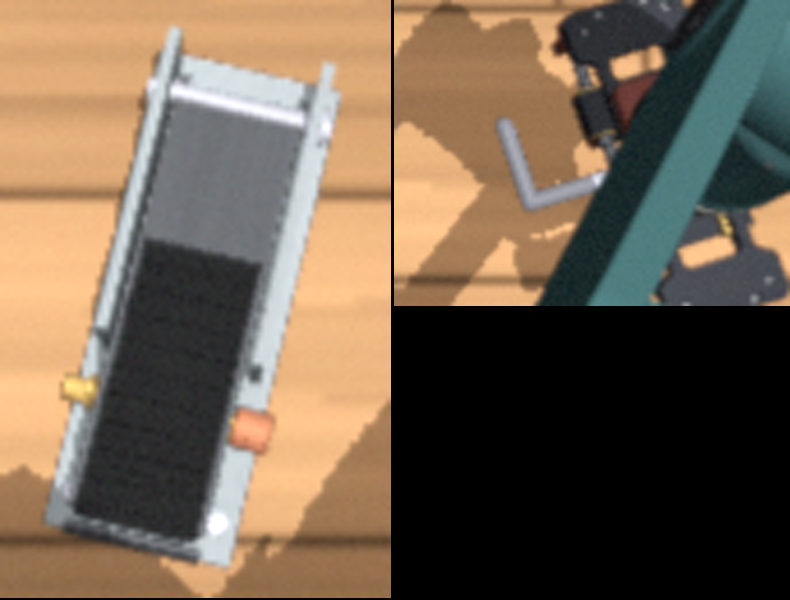

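The treadle is back up (its outline matches the first picture) and the pin hasn't moved. Next I descend to the pin and grip it.

```bash
python3 -m handwheel '[[[0.003,-0.001,0.01,0.38,-0.57,0,0.5],[0,0,0.02,0,0,0,0.5],[0,0,0.025,0,0,0,0.5],[0,0,0.025,0,0,0,0.5],[0,0,0.02,0,0,0,0.5],[0,0,0.016,0,0,0,0.5],[0,0,0.012,0,0,0,0.5],[0,0,0.006,0,0,0,0.5],[0,0,0,0,0,0,0.5],[0,0,0,0,0,0,0.5]]]'
python3 go.py 0.483 -0.258 0.184 -162
```

```text
t: 12.45
tcp_pos: [0.4828, -0.2584, 0.1933]
ee_rot: [-2.539, 1.85, 0.0]
ft_force: [0.4, 0.3, -0.6]
opening: 0.501
finger_force: 0.0
t 12.45 tcp [ 0.4828 -0.2584  0.1933] yaw -162.17 joints [-0.62  0.56  1.82  0.    0.76  2.21]
shift now-axes mm [-0.3 -0.3  9.3] shift goal-axes mm [-0.3 -0.3  9.3] turn deg [-0.01  0.01 -0.17]
F [ 0.44  0.31 -0.64] open 0.5006224417814034 ff 0.0
```

```bash
python3 -m handwheel '[[[0,0,0.005,0,0,0,0.5],[0,0,0.004,0,0,0,0.5],[0,0,0,0,0,0,0.5],[0,0,0,0,0,0,1],[0,0,0,0,0,0,1],[0,0,0,0,0,0,1],[0,0,0,0,0,0,1],[0,0,0,0,0,0,1],[0,0,0,0,0,0,1]]]' 50
python3 -m handwheel '[[[0,0,-0.005,0,0,0,1],[0,0,-0.02,0,0,0,1],[0,0,-0.04,0,0,0,1],[0,0,-0.04,0,0,0,1],[0,0,-0.03,0,0,0,1],[0,0,0,0,0,0,1]]]'
python3 go.py 0.483 -0.258 0.184 -13.6
```

```text
t: 13.2
tcp_pos: [0.483, -0.2584, 0.1849]
ee_rot: [-2.538, 1.851, -0.002]
ft_force: [0.8, -0.1, 0.3]
opening: 0.126
finger_force: 49.9
t: 13.7
tcp_pos: [0.4845, -0.2595, 0.3259]
ee_rot: [2.539, -1.851, 0.017]
ft_force: [1.4, -0.3, -2.2]
opening: 0.124
finger_force: 49.9
t 13.7 tcp [ 0.4845 -0.2595  0.3259] yaw -162.18 joints [-0.62  0.37  1.72 -0.    1.05  2.21]
shift now-axes mm [ -3.1   1.8 141.8] shift goal-axes mm [  1.1  -1.8 141.9] turn deg [   0.52   -0.66 -148.58]
F [ 1.4  -0.35 -2.24] open 0.12372193593766806 ff 49.91573631763458
```

```bash
python3 -m handwheel '[[[0,0,0,0,0,-7.15,1],[0,0,0,0,0,-7.15,1],[0,0,0,0,0,-7.15,1],[0,0,0,0,0,-7.15,1],[0,0,0,0,0,-7.15,1],[0,0,0,0,0,-7.15,1],[0,0,0,0,0,-7.15,1],[0,0,0,0,0,-7.15,1],[0,0,0,0,0,-7.15,1],[0,0,0,0,0,-7.15,1],[0,0,0,0,0,-7.15,1],[0,0,0,0,0,-7.15,1],[0,0,0,0,0,-7.15,1],[0,0,0,0,0,-7.15,1],[0,0,0,0,0,-7.15,1],[0,0,0,0,0,-7.15,1],[0,0,0,0,0,-7.15,1],[0,0,0,0,0,-7.15,1],[0,0,0,0,0,-7.15,1],[0,0,0,0,0,-5.6,1]]]'
python3 go.py 0.5 -0.203 0.23 -13.6
python3 - <<'E'
from fit import *
import io,contextlib
with contextlib.redirect_stdout(io.StringIO()): v=fit(V,[.5,0,-.25])
for y in (-185,-190,-60): print(y,W(v,(0,y,52)))
E
```

```text
t: 15.37
tcp_pos: [0.4821, -0.2579, 0.3185]
ee_rot: [-2.578, -1.792, 0.001]
ft_force: [-0.4, -0.1, -2.3]
opening: 0.123
finger_force: 49.9
t 15.3667 tcp [ 0.4821 -0.2579  0.3185] yaw -20.38 joints [-0.62  0.38  1.72 -0.    1.04 -0.26]
shift now-axes mm [57.7 -2.1 88.6] shift goal-axes mm [57.6  4.5 88.5] turn deg [-0.1  -0.02 -6.78]
F [-0.39 -0.15 -2.33] open 0.12335553194247657 ff 49.92352545261383
-185 [ 0.50877129 -0.15743025  0.052     ]
-190 [ 0.50759345 -0.16228954  0.052     ]
-60 [ 0.53821727 -0.03594801  0.052     ]
```

```bash
python3 -m handwheel '[[[0,0,0,0,0,-6.8,1],[0,0,0,0,0,0,1]]]'
python3 go.py 0.5076 -0.1623 0.23 -13.6
```

```text
t: 15.53
tcp_pos: [0.4821, -0.2579, 0.3186]
ee_rot: [-2.469, -1.94, 0.001]
ft_force: [0.3, -0.4, -3.2]
opening: 0.124
finger_force: 49.9
t 15.5333 tcp [ 0.4821 -0.2579  0.3186] yaw -13.69 joints [-0.62  0.38  1.72 -0.    1.04 -0.38]
shift now-axes mm [98.9  2.3 88.6] shift goal-axes mm [99.   2.3 88.6] turn deg [-0.1  -0.03 -0.09]
F [ 0.28 -0.38 -3.25] open 0.12389856966721145 ff 49.909005761146545
```

```bash
python3 -m handwheel '[[[0.02,0.0005,0.02,0,0,0,1],[0.02,0.0005,0.02,0,0,0,1],[0.02,0.0005,0.02,0,0,0,1],[0.02,0.0005,0.02,0,0,0,1],[0.019,0.0003,0.0086,0,0,0,1],[0,0,0,0,0,0,1],[0,0,0,0,0,0,1]]]'
python3 go.py 0.5076 -0.1623 0.23 -13.6
python3 - <<'E'
from h import *
d=grab('top','top2'); s=grab('scene','scene2')
A=cv2.resize(d['frame'][215:300,310:430,::-1],None,fx=5,fy=5,interpolation=cv2.INTER_CUBIC)
cv2.imwrite('pics/c4.png',cv2.convertScaleAbs(A,alpha=1.5))
C=cv2.resize(s['frame'][150:300,200:350,::-1],None,fx=4,fy=4,interpolation=cv2.INTER_CUBIC)
cv2.imwrite('pics/c5.png',cv2.convertScaleAbs(C,alpha=1.5))
E
```

```text
t: 16.12
tcp_pos: [0.5084, -0.1619, 0.23]
ee_rot: [-2.474, -1.934, 0.002]
ft_force: [0.9, -0.8, -2.2]
opening: 0.123
finger_force: 49.9
t 16.1167 tcp [ 0.5084 -0.1619  0.23  ] yaw -13.98 joints [-0.44  0.49  1.83 -0.    0.83 -0.19]
shift now-axes mm [-0.6 -0.7  0. ] shift goal-axes mm [-0.6 -0.7  0. ] turn deg [-0.12 -0.01 -0.38]
F [ 0.88 -0.77 -2.21] open 0.12290287168954055 ff 49.91942882537842
```

View pics/c4.png

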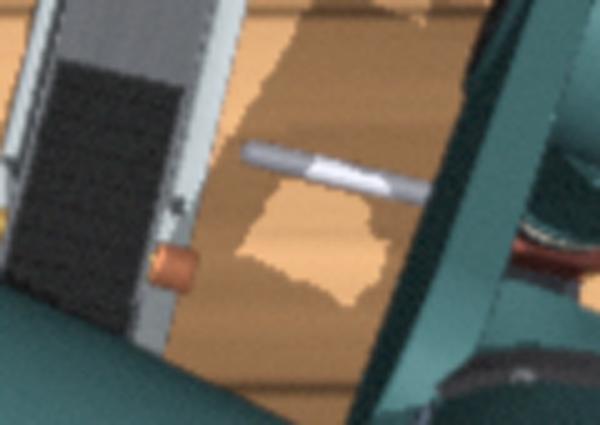

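View pics/c5.png

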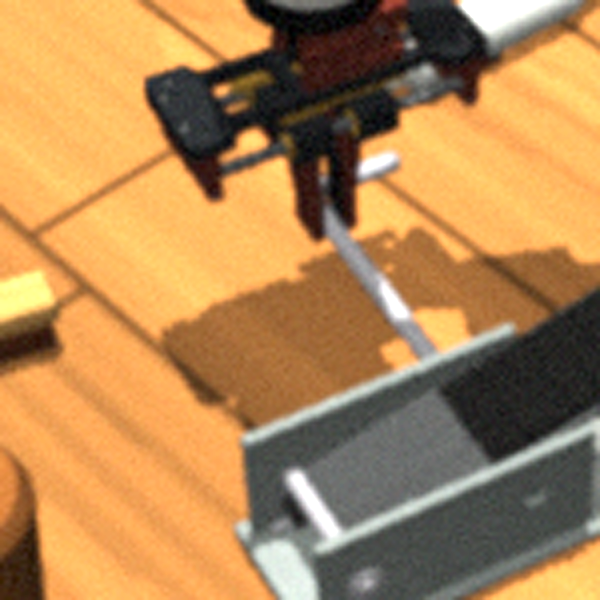

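The top crop shows the pin axis from the point (243,152) to (428,192), aimed just past the plate. The scene crop shows it from (330,220) to (435,358), heading for the left hole at about (537,497). I'll extract the centrelines precisely.

```bash
cat > line.py <<'E'
from fit import *
import io,contextlib
with contextlib.redirect_stdout(io.StringIO()): v=fit(V,[.5,0,-.25])
def centre(d,p,q,h,n=25):
    # robust centreline: saturation-weighted centroid across the segment p-q
    S=cv2.GaussianBlur(cv2.cvtColor(d['frame'],cv2.COLOR_RGB2HSV)[:,:,1].astype(np.float32),(0,0),.6)
    p,q=np.array(p,float),np.array(q,float); u=(q-p)/np.linalg.norm(q-p); m=np.array([-u[1],u[0]])
    o=np.arange(-h,h+.1,.25); out=[]
    for a in np.linspace(0,1,n):
        X=p+a*(q-p)+o[:,None]*m
        s=cv2.remap(S,X[:,0].astype(np.float32)[:,None],X[:,1].astype(np.float32)[:,None],cv2.INTER_LINEAR)[:,0]
        w=np.clip((s[:4].mean()+s[-4:].mean())/2*.75-s,0,None)
        if w.sum()>0: out.append(p+a*(q-p)+m*(w@o)/w.sum())
    out=np.array(out); vx,vy,x0,y0=cv2.fitLine(out.astype(np.float32),cv2.DIST_HUBER,0,.01,.01).ravel()
    r=(out-[x0,y0])@[-vy,vx]; return out[np.abs(r)<.6],np.std(r)
def solve(tt,ss,pt,qt,ps,qs):
    a,ra=centre(tt,pt,qt,3.5); b,rb=centre(ss,ps,qs,4.5); print('n',len(a),len(b),ra.round(2),rb.round(2))
    # pin axis in valve frame: x=x0+kx*y, z=z0+kz*y (mm)
    def dist(prm,d,pts):
        A,B=[np.array(proj(d,W(v,(prm[0]+prm[2]*(y+60),y,prm[1]+prm[3]*(y+60))))) for y in(-60,-160)]
        u=(B-A)/np.linalg.norm(B-A); return (pts-A)@np.array([-u[1],u[0]])
    f=lambda m:np.r_[dist(m,tt,a),dist(m,ss,b)]
    r=least_squares(f,[0,52,0,0],loss='soft_l1'); m=r.x
    print('axis at y=-60: x %.1f z %.1f slopes deg x %.2f z %.2f'%(m[0],m[1],*np.degrees(m[2:])),'rms',np.sqrt((r.fun**2).mean()))
    return m
if __name__=='__main__':
    c4=lambda X,Y:(310+X/5,215+Y/5); c5=lambda X,Y:(200+X/4,150+Y/4)
    tt,ss=load('top2'),load('scene2')
    m=solve(tt,ss,c4(250,153),c4(420,190),c5(338,232),c5(422,340))
    tip=atz(tt,*c4(241,151),m[1]/1e3); c,n=np.cos(v[2]),np.sin(v[2]); e=tip[:2]-v[:2]
    print('tip valve-frame mm',1e3*(c*e[0]+n*e[1]),1e3*(-n*e[0]+c*e[1]))
    print('expected hole px in scene',proj(ss,W(v,(0,43,52))),'seen',S(445,372))
E
python3 line.py
```

```text
n 25 25 0.06 0.13
axis at y=-60: x -0.8 z 48.3 slopes deg x 0.01 z -0.36 rms 0.09927763272368796
tip valve-frame mm -2.190798575239409 -65.45162244340504
expected hole px in scene (np.float64(333.91755385069507), np.float64(273.7865148062717)) seen (333.6, 274.0)
```

```bash
python3 -m handwheel '[[[0,0.0007,-0.0024,0,0.36,0,1],[0,0,0,0,0,0,1],[0,0,0,0,0,0,1],[0,0,0,0,0,0,1]]]'
python3 - <<'E'
from line import *
tt,ss=grab('top','top3'),grab('scene','scene3')
c4=lambda X,Y:(310+X/5,215+Y/5); c5=lambda X,Y:(200+X/4,150+Y/4)
solve(tt,ss,c4(250,153),c4(420,190),c5(338,228),c5(422,334))
E
python3 go.py 0.5 0 0.23 -13.6
```

```text
t: 16.55
tcp_pos: [0.5096, -0.1636, 0.2339]
ee_rot: [-2.474, -1.933, -0.009]
ft_force: [1.3, -0.9, -3.0]
opening: 0.125
finger_force: 49.9
n 25 25 0.06 0.13
axis at y=-60: x 1.0 z 54.0 slopes deg x -0.10 z -0.32 rms 0.09990238170166871
t 16.65 tcp [ 0.5095 -0.1633  0.2337] yaw -13.98 joints [-0.44  0.48  1.82  0.01  0.83 -0.2 ]
shift now-axes mm [156.2 -48.6   4.6] shift goal-axes mm [156.5 -47.6   3.7] turn deg [ 0.05 -0.34 -0.38]
F [ 0.11  0.22 -3.15] open 0.12212022695306192 ff 49.919427037239075
```

```bash
python3 -m handwheel '[[[0,-0.001,0.0018,0,0,0,1],[0,0,0,0,0,0,1],[0,0,0,0,0,0,1],[0,0,0,0,0,0,1]]]'
python3 - <<'E'
from line import *
tt,ss=grab('top','top4'),grab('scene','scene4')
c4=lambda X,Y:(310+X/5,215+Y/5); c5=lambda X,Y:(200+X/4,150+Y/4)
solve(tt,ss,c4(250,153),c4(420,190),c5(338,230),c5(422,337))
E
python3 go.py 0.5 0 0.23 -13.6
```

```text
t: 16.98
tcp_pos: [0.5085, -0.1627, 0.2315]
ee_rot: [-2.472, -1.933, -0.008]
ft_force: [-0.0, 0.0, -2.4]
opening: 0.124
finger_force: 49.9
n 25 25 0.08 0.14
axis at y=-60: x -0.4 z 51.4 slopes deg x -0.07 z -0.35 rms 0.10967939768751021
t 17.0833 tcp [ 0.5086 -0.1627  0.2316] yaw -13.94 joints [-0.44  0.49  1.83  0.01  0.83 -0.2 ]
shift now-axes mm [155.8 -47.5   2.5] shift goal-axes mm [156.1 -46.6   1.6] turn deg [ 0.03 -0.35 -0.34]
F [-0.11 -0.55 -2.98] open 0.1257814898912159 ff 49.91945564746857
```

```bash
python3 -m handwheel '[[[0.006,0,0,0,0,0,1],[0.006,0,0,0,0,0,1],[0.006,0,0,0,0,0,1],[0.004,0,0,0,0,0,1],[0.002,0,0,0,0,0,1],[0,0,0,0,0,0,1]]]'
python3 -m handwheel '[[[0.002,0,0,0,0,0,1],[0.002,0,0,0,0,0,1],[0.002,0,0,0,0,0,1],[0,0,0,0,0,0,1]]]'
```

```text
t: 17.58
tcp_pos: [0.5145, -0.1387, 0.2318]
ee_rot: [-2.471, -1.935, -0.008]
ft_force: [-0.4, -0.4, -2.8]
opening: 0.128
finger_force: 49.9
t: 17.92
tcp_pos: [0.5158, -0.1334, 0.2318]
ee_rot: [-2.472, -1.933, -0.008]
ft_force: [-0.0, -0.5, -3.3]
opening: 0.122
finger_force: 49.9
```

```bash
python3 -m handwheel '[[[0.003,0,0,0,0,0,1],[0.003,0,0,0,0,0,1],[0.003,0,0,0,0,0,1],[0.003,0,0,0,0,0,1],[0,0,0,0,0,0,1]]]'
python3 -m handwheel '[[[0.004,0,0,0,0,0,1],[0.004,0,0,0,0,0,1],[0.004,0,0,0,0,0,1],[0.004,0,0,0,0,0,1],[0.004,0,0,0,0,0,1],[0,0,0,0,0,0,1]]]'
```

```text
t: 18.33
tcp_pos: [0.5188, -0.1214, 0.2319]
ee_rot: [-2.471, -1.934, -0.008]
ft_force: [-0.8, -1.3, -1.9]
opening: 0.125
finger_force: 49.9
t: 18.83
tcp_pos: [0.5236, -0.1018, 0.232]
ee_rot: [-2.471, -1.934, -0.008]
ft_force: [0.6, 0.9, -2.2]
opening: 0.124
finger_force: 49.9
```

```bash
python3 -m handwheel '[[[0.004,0,0.0002,0,0,0,1],[0.004,0,0.0002,0,0,0,1],[0.004,0,0.0002,0,0,0,1],[0.004,0,0,0,0,0,1],[0.004,0,0,0,0,0,1],[0.004,0,0,0,0,0,1],[0,0,0,0,0,0,1]]]'
python3 -m handwheel '[[[0.003,0,0,0,0,0,1],[0.003,0,0,0,0,0,1],[0.003,0,0,0,0,0,1],[0,0,0,0,0,0,1]]]'
python3 go.py 0.538 -0.036 0.23 -13.6
```

```text
t: 19.42
tcp_pos: [0.5294, -0.0785, 0.2316]
ee_rot: [-2.471, -1.934, -0.008]
ft_force: [-0.4, 0.4, -2.1]
opening: 0.123
finger_force: 49.9
t: 19.75
tcp_pos: [0.5315, -0.0701, 0.2316]
ee_rot: [-2.472, -1.934, -0.008]
ft_force: [0.0, -0.5, -2.9]
opening: 0.122
finger_force: 49.9
t 19.75 tcp [ 0.5315 -0.0701  0.2316] yaw -13.93 joints [-0.26  0.49  1.82  0.01  0.83 -0.02]
shift now-axes mm [34.6 -1.9  1.8] shift goal-axes mm [34.6 -1.7  1.6] turn deg [ 0.03 -0.36 -0.33]
F [ 0.02 -0.51 -2.91] open 0.1223671842792774 ff 49.91946458816528
```

```bash
python3 -m handwheel '[[[0.003,0,0,0,0,0,1],[0.003,0,0,0,0,0,1],[0.003,0,0,0,0,0,1],[0.003,0,0,0,0,0,1],[0.003,0,0,0,0,0,1],[0,0,0,0,0,0,1]]]'
python3 -m handwheel '[[[0.004,0,0,0,0,0,1],[0.004,0,0,0,0,0,1],[0.004,0,0,0,0,0,1],[0.004,0,0,0,0,0,1],[0.003,0,0,0,0,0,1],[0,0,0,0,0,0,1]]]'
python3 - <<'E'
from h import *
d=grab('top','top5'); s=grab('scene','scene5')
A=cv2.resize(d['frame'][205:305,280:420,::-1],None,fx=2.8,fy=2.8,interpolation=cv2.INTER_CUBIC)
C=cv2.resize(s['frame'][170:320,245:400,::-1],None,fx=2.5,fy=2.5,interpolation=cv2.INTER_CUBIC)
im=np.zeros((380,785,3),np.uint8); im[:A.shape[0],:A.shape[1]]=A; im[:C.shape[0],394:394+C.shape[1]]=C[:,:391]
cv2.imwrite('pics/c6.png',cv2.convertScaleAbs(im,alpha=1.5))
E
```

```text
t: 20.25
tcp_pos: [0.5352, -0.0554, 0.2317]
ee_rot: [-2.472, -1.934, -0.008]
ft_force: [0.1, 0.2, -3.0]
opening: 0.123
finger_force: 49.9
t: 20.75
tcp_pos: [0.5397, -0.0369, 0.2318]
ee_rot: [-2.471, -1.934, -0.008]
ft_force: [-0.6, -0.3, -0.8]
opening: 0.119
finger_force: 49.9
```

View pics/c6.png

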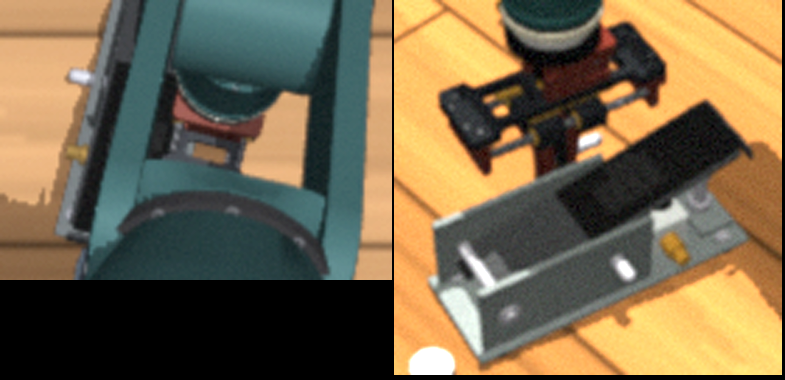

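The pin's point stands about 20 mm out of the left plate, at crop position (625,268), and there is no side load. I'll release it and retreat upwards.

```bash
python3 -m handwheel '[[[0,0,0,0,0,0,0.85],[0,0,0,0,0,0,0.8],[0,0,0,0,0,0,0.75],[0,0,0,0,0,0,0.7],[0,0,0,0,0,0,0.65],[0,0,0,0,0,0,0.6],[0,0,0,0,0,0,0.6],[0,0,0,0,0,0,0.6]]]' 10
python3 -m handwheel '[[[0,0,-0.005,0,0,0,0.6],[0,0,-0.01,0,0,0,0.6],[0,0,-0.02,0,0,0,0.6],[0,0,-0.03,0,0,0,0.6],[0,0,-0.04,0,0,0,0.6],[0,0,-0.04,0,0,0,0.6],[0,0,-0.03,0,0,0,0.6]]]'
python3 -m handwheel '[[[-0.04,0,0,0,0,0,0.6],[-0.04,0,0,0,0,0,0.6],[-0.04,0,0,0,0,0,0.6],[-0.04,0,0,0,0,0,0.6],[-0.04,0,0,0,0,0,0.6],[-0.04,0,0,0,0,0,0.6],[-0.04,0,0,0,0,0,0.6],[0,0,0,0,0,0,0.6],[0,0,0,0,0,0,0.6]]]'
python3 - <<'E'
from h import *
d=grab('top','top6'); s=grab('scene','scene6')
A=cv2.resize(d['frame'][205:305,280:420,::-1],None,fx=2.8,fy=2.8,interpolation=cv2.INTER_CUBIC)
C=cv2.resize(s['frame'][170:320,245:400,::-1],None,fx=2.5,fy=2.5,interpolation=cv2.INTER_CUBIC)
im=np.zeros((380,785,3),np.uint8); im[:A.shape[0],:A.shape[1]]=A; im[:C.shape[0],394:394+C.shape[1]]=C[:,:391]
cv2.imwrite('pics/c7.png',cv2.convertScaleAbs(im,alpha=1.5))
E
```

```text
t: 21.52
tcp_pos: [0.5397, -0.0376, 0.2319]
ee_rot: [-2.472, -1.933, -0.008]
ft_force: [-0.3, -0.3, 0.6]
opening: 0.4
finger_force: 0.0
t: 22.1
tcp_pos: [0.5394, -0.0385, 0.411]
ee_rot: [-2.474, -1.935, -0.012]
ft_force: [1.0, 0.2, 0.1]
opening: 0.404
finger_force: 0.0
t: 22.85
tcp_pos: [0.4711, -0.3122, 0.4059]
ee_rot: [-2.476, -1.929, -0.008]
ft_force: [0.1, 0.2, -0.2]
opening: 0.399
finger_force: 0.0
```

View pics/c7.png

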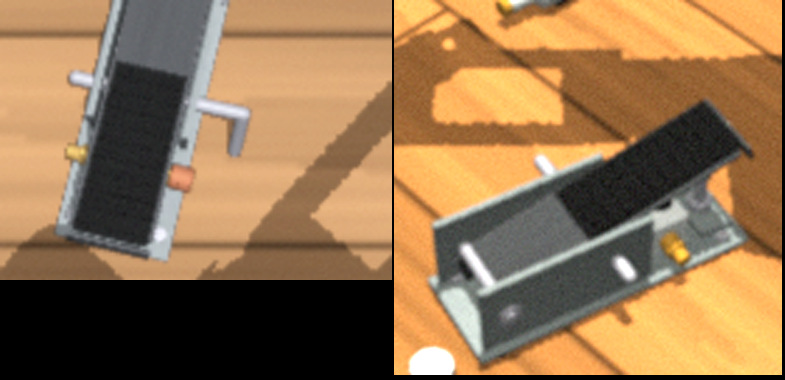

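The pin lies through both plates. Its point is out on the left at (75,78) and its handle is on the right at (240,130). The treadle is up and the arm is clear, so I'm handing the job in.

```bash
python3 -c "
from rig import ticket; print(ticket.close_job())"
```

```text
the job is handed in; nothing more can be done
None
```

The job is handed in at about 23 s: I held the treadle on its stop at about 24 N for 1.5 s and let it spring back up, then slid the lock pin through until its point stood about 20 mm clear of the far plate, and released it without touching the other tools.

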